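# Knock a trued ring cutter out of its die and complete the set tray

## Task

The round cutter has been trued in the bench die: swing the blue lid fully open, throw the red-knobbed ejector lever fully forward (toward the robot) to raise the ring, lift the ring out and set it down flat, without dropping it, in the empty bay of the set tray. Then put the ejector lever fully back home and only after that lower the lid shut without letting it slam. Leave the other three pieces in the tray undisturbed.

Things in the scene. Friction and masses are not known exactly. Their poses are not given: they have to be found in the camera images.
- die: fixed bench die: base plate 134 x 134 x 10 mm with an aluminium block 96 x 96 mm, top face 54 mm above the table, round cavity 59 mm wide, 26 mm deep in its middle; cavity floor = brass ejector pad. Origin: on the table under the cavity centre; x from the front (lid knob) to the rear (hinge), y left, z up; the lever stands on its -y side
- lid (a joint): angle of the blue lid of the die (rad): 0 = shut, lying on the block with its plug inside the ring; 1.9 = fully open, leaning back on its stop, where it stays by its own weight (from less than about 1.6 it falls shut). Weighs 0.35 kg, turns easily
- lid_hinge (a point): middle of the lid's hinge axis, fixed to the die, 58 mm behind the cavity centre and 60 mm above the table; the axis runs along the die's y
- lid_knob (a point): centre of the lid's black drum knob (a short cylinder 26 mm in diameter and 28 mm wide, its flat ends facing the die's +y and -y) on a 10 mm stem in front of the lid plate (the plate, 90 mm wide and 12 mm thick, ends 42 mm from the knob centre); 148 mm from the hinge axis, level with it and toward -x of the die when shut; opening lifts it up and to the rear in a circle about the hinge axis
- lever (a joint): angle of the ejector lever (rad): 0 = home, leaning 0.2 rad back (toward +x of the die) from upright, ejector pad down; 1.4 = thrown fully forward toward -x of the die, pad up 20 mm. The pad moves in proportion. Light friction (about 0.6 N at the knob) holds it wherever it is left
- lever_pivot (a point): middle of the lever's axis, fixed to the die, 95 mm to the -y side of the cavity centre and 30 mm above the table; the axis runs along the die's y
- lever_knob (a point): centre of the lever's red drum knob (a short cylinder 26 mm in diameter and 28 mm wide, its flat ends facing the die's +y and -y) on a 10 mm rod, 75 mm from the lever axis; 33 mm of free space between the knob and the die block
- round_cutter: the trued part: thin plain metal ring, 57 mm outside diameter, 23 mm high, 40 g, open at both ends. Origin: centre of its lower edge, z up. At the start it sits in the cavity, 3 mm below the die face; with the ejector up, its upper 17 mm stand above the face
- tray: fixed light wooden set tray 204 x 204 mm, 13 mm high, floor 3 mm thick, with 3 mm walls and a cross of 3 mm dividers as high as the rim, forming four bays of about 97 x 97 mm. Origin: under its centre on the table; x, y along its sides
- empty_bay (a point): centre of the floor of the empty bay of the tray (at x -50, y +50 mm in the tray's frame), 3 mm above the table
- star_cutter: star-shaped metal biscuit cutter with five rounded points, 69 x 72 mm, 23 mm high, in one of the other bays, origin at the centre of its underside; leave it alone
- wave_cutter: wavy metal biscuit cutter with six rounded points, 83 x 80 mm, 23 mm high, in one of the other bays, origin at the centre of its underside; leave it alone
- tart_tin: small round flared tart tin 71 mm wide, 32 mm high, in one of the other bays, origin at the centre of its underside; leave it alone

How it is judged:
By the outcome, as a careful person would: the job done as asked, in the order asked, and still so for the second after the job is handed in, with the robot touching nothing.
It also fails if it takes over 72 s, if anything falls off the work surface, if the arm or the gripper's body presses on something with over 40 N, if the wrist force passes 120 N, or if a joint passes its speed limit or range.

## Robot

A 7-joint arm with a two-finger parallel gripper is mounted at the origin on a cart in front of the work surface, level with it; the furniture and walls round the work are solid. World frame = base frame: x ahead of the robot, y to its left, z up, the work surface at z = 0. Lengths are in m, angles in rad, forces in N, time in s.
With the tool pointing down it reaches from about 0.4 to 0.875 m from the base axis. Payload 19.3 kg.
Tool frame: the origin (TCP) lies midway between the tips of the shut fingers; the grasp point (between the pads) lies bot.tcp_to_grasp behind it (bot.tcp_to_grasp is the distance from the TCP to the grasp point, in m); z points along the fingers, y is the line along which they close (so a half turn about z gives the same grasp; the last joint's range is limited). The gripper opens to 85 mm and grips with 20 to 120 N. Pads are 22 mm wide; open, the fingers measure 114 mm over their backs; the gripper's body (76 mm by 85 mm) begins 54 mm behind the grasp point. The pads swing forward as they close: fully open they stand 13 mm farther back than shut.
Start: joints at [-1.288, 0.521, -0.036, 1.599, 0.021, 1.021, -0.113], TCP at [0.216, 0.586, 0.231] pointing down, gripper open.
Joint ranges: [-2.91, 2.91], [-0.3, 2.13], [-1.5, 1.42], [0.17, 2.43], [-1.26, 4.41], [0.16, 1.93], [-2.52, 2.52]. Speed limits (rad/s): [1.89, 1.89, 2.39, 2.39, 3.01, 3.01, 3.01].

## Interface

Orientations are given as [roll, pitch, yaw] about the fixed x, y, z axes, in that order (R = Rz(yaw) Ry(pitch) Rx(roll)).
In Python, from workcell import observe, imaging, bot gives the robot as it stands.
- The arm moves only by the tool send_rows, never from a script. Its argument "plan" is text: rows parted by semicolons, each of 7 numbers parted by spaces: the shift along the tool's x, y, z in m, then the turn, a rotation vector about the tool's x, y, z in degrees, then the finger opening in m, from 0 to 0.0854. In form: dx dy dz rx ry rz claw; .... A call has 1 to 10 rows; each row is the pose to reach, as a shift and turn from the pose commanded when the call began, along the tool's axes at that moment; what a row does not reach only later rows make up. A row lasts 1/12 s, in which the tool goes at most 41.7 mm and 7.16 degrees, less where a joint would pass 70% of its speed; a pose out of reach is approached as far as the arm can. A call with a gripper value outside its range is refused whole. The fingers move at their own pace and stop on an object; "grip_force" is the grip in N (left out, the last holds). Time passes only in rows, so rows that repeat a pose let the fingers close. It gives the time, the measured TCP pose, the force, the opening and the grip force at its end, in the units of the state.
- observe(): the state, without advancing time (a new reading comes with each control period).
- imaging.grab_frame(name): name is "scene" or "side" or "wrist"; returns a dict with "color" (400x640x3 uint8, red, green, blue), "fx", "fy", "cx", "cy" (pixels), "eye" and "orientation" of the camera in the world; the wrist camera has in their place "tool_from_camera" (4x4, takes a point from camera to tool coordinates, whose origin is the TCP and whose axes are the flange's). Camera axes: x right, y down, z forward; pixel columns grow to the right and rows downward; lengths in m; the calibration is good to about 2 mm. A picture is of the moment at which its call begins: read the wrist's pose just before it. There is no depth.
- bot.job_done(): hands the job in; it is judged then, once.
The state is a dict: "clock": time; "qpos": joint angles; "qd": joint speeds; "joint_efforts": joint torques, N m; "position": TCP position; "tool_rot": TCP orientation; "force": force on the tool from outside, world axes, zero at the start; "moment": the same for the moment, N m; "grip_width": finger opening in m; "finger_force": force on a finger pad.
Only numpy, scipy, OpenCV 4.12 (cv2) and the standard library are available. Lean on these libraries where they do the work, as an engineer would, in place of code of your own. Each camera call takes 0.05 s, during which the arm holds its last target. There are 200 camera calls.

## Working session

There is one attempt and no reset: what is moved stays moved. The work goes in short steps, Python scripts to look and compute and a tool call to move; the robot and the scene stay as the last step left them, time stands still between calls to the robot, and variables do not carry over. Pictures are saved under pics/ and viewed, at most 10 in all, crops included, and the job is handed in when it is done.

Besides the shell and the picture viewer there is one more tool, called as a command line: name --argument value ..., lists and objects as JSON in quotes. send_rows: Moves the arm, as the interface text tells. Its arguments: {"type":"object","properties":{"plan":{"type":"string"},"grip_force":{"type":"number"}},"required":["plan"]}

```bash
ls; mkdir -p pics
python3 - <<'E'
from workcell import observe, imaging, bot
import cv2
s=observe(); print({k:s[k] for k in('clock','position','tool_rot','force','grip_width')}, bot.tcp_to_grasp)
for n in("scene","side"):
    f=imaging.grab_frame(n); cv2.imwrite(f"pics/{n}0.png",f["color"][:,:,::-1]); print(n,f["fx"],f["fy"],f["cx"],f["cy"],f["eye"],f["orientation"])
f=imaging.grab_frame("wrist"); print(f["tool_from_camera"],f["fx"])
E
```

```text
pics
{'clock': 0.0, 'position': array([0.21585402, 0.58620877, 0.23073758]), 'tool_rot': array([-3.14050070e+00,  6.93932422e-05,  2.78881019e+00]), 'force': array([-0.2207223 ,  0.62845941,  0.80456096]), 'grip_width': 0.08515812942492133} 0.0187
scene 474.76602271361344 474.76602271361344 321.72359967488586 191.23449721470783 [ 0.01813346 -0.50737628  0.7495432 ] [-2.30528346  0.01163413 -0.79037992]
side 433.94187278640374 433.94187278640374 316.21011887961487 201.47533155399614 [ 0.40123958 -0.75149352  0.55948281] [-2.09614331 -0.01418792 -0.15203199]
[[-1.17591228e-03 -9.65279216e-01 -2.61217633e-01  6.65179899e-02]
 [ 9.99999308e-01 -1.14667623e-03 -2.64334146e-04 -3.90082250e-04]
 [-4.43757918e-05 -2.61217763e-01  9.65279896e-01 -1.41366581e-01]
 [ 0.00000000e+00  0.00000000e+00  0.00000000e+00  1.00000000e+00]] 354.0358373093932
```

View pics/scene0.png

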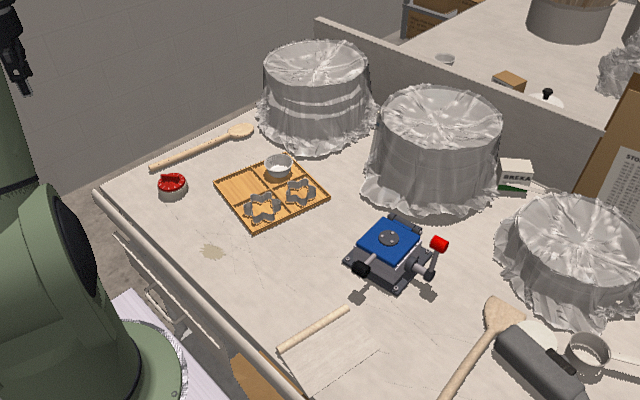

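View pics/side0.png

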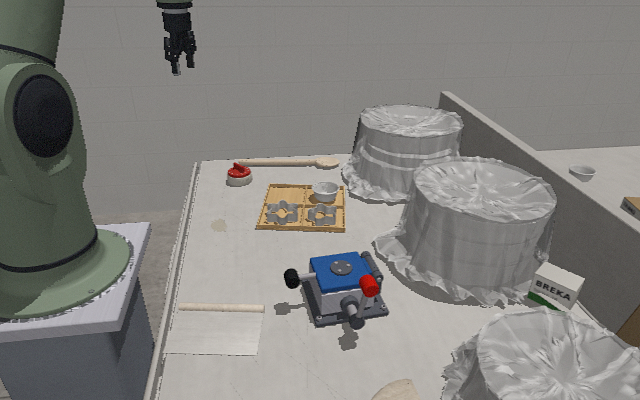

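The scene shows the tray at about (270,193) with its empty bay at left (238,183), and the die at about (390,250) with the black knob at (361,269) and the red knob at (439,244). The side view has the black knob at (292,278) and the red one at (369,286). I'll zoom in for sharper pixel positions.

Run:
```python
import cv2,numpy as np
a=cv2.imread("pics/scene0.png");b=cv2.imread("pics/side0.png")
z=lambda i,x,y:cv2.resize(i[y:y+100,x:x+133],(400,300),interpolation=cv2.INTER_CUBIC)
cv2.imwrite("pics/z.png",np.vstack([np.hstack([z(a,335,202),z(b,275,237)]),np.hstack([z(a,205,143),z(b,240,160)])]))
```

```text
(no output)
```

View pics/z.png

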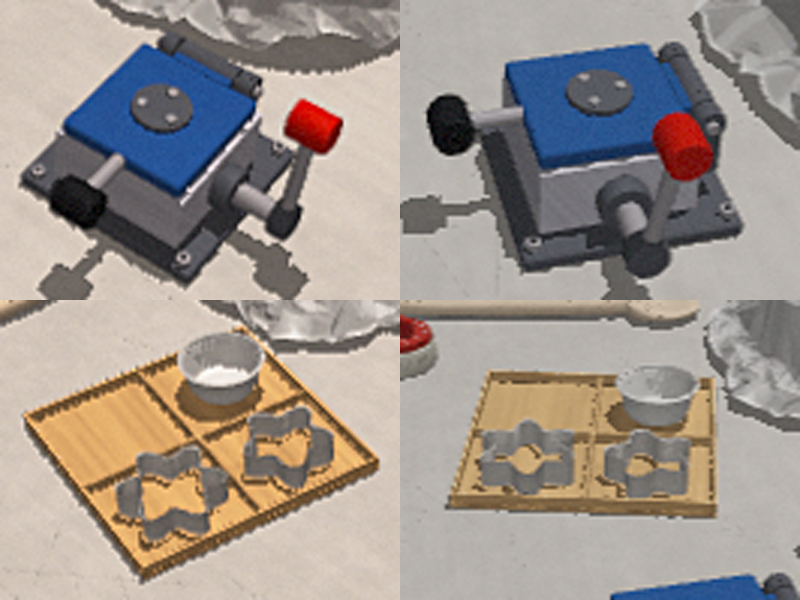

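The composite shows the die (top) and the tray (bottom) from both cameras, clear enough to read knobs and corners. Next I fit both poses.

```bash
cat > h.py <<'E'
import numpy as np
from scipy.spatial.transform import Rotation as R
from scipy.optimize import least_squares
C={"scene":(474.766,321.724,191.234,[.01813346,-.50737628,.7495432],[-2.30528346,.01163413,-.79037992]),
"side":(433.942,316.210,201.475,[.40123958,-.75149352,.55948281],[-2.09614331,-.01418792,-.15203199])}
def proj(c,P):
    f,cx,cy,e,o=C[c]; p=R.from_euler("xyz",o).inv().apply(np.asarray(P)-e)
    return np.array([cx+f*p[0]/p[2],cy+f*p[1]/p[2]])
def w(q,P): c,s=np.cos(q[2]),np.sin(q[2]); return np.array([q[0]+c*P[0]-s*P[1],q[1]+s*P[0]+c*P[1],P[2]])
def fit(obs,q0):
    r=lambda q:np.concatenate([proj(c,w(q,P))-uv for c,P,uv in obs])
    s=least_squares(r,q0,loss="soft_l1"); return s.x,r(s.x).reshape(-1,2).round(1)
E
python3 - <<'E'
from h import *
k=(-.09,0,.06); l=(.0149,-.095,.1035)
print(fit([("scene",k,(360.9,268.7)),("scene",l,(439.4,244)),("scene",(-.067,.067,.01),(341.7,262)),("scene",(-.067,-.067,0),(398.2,296.5)),
("side",k,(292.3,278.7)),("side",l,(369.1,286)),("side",(-.067,-.067,0),(315.6,327)),("side",(.067,-.067,0),(388.7,316))],[.6,-.1,0]))
a=.102
print(fit([("scene",(-a,a,.013),(213,181)),("scene",(-a,-a,0),(251.9,236.3)),("scene",(a,-a,0),(330.7,199)),("scene",(a,a,.013),(284.1,152.3)),
("side",(-a,a,.013),(268.9,184)),("side",(a,a,.013),(345.1,186)),("side",(-a,-a,0),(255.6,229)),("side",(a,-a,0),(345.1,232))],[.6,.3,0]))
E
```

```text
(array([ 0.54629335, -0.15557309,  0.1068278 ]), array([[ 0.8, -0.7],
       [-0. , -1.8],
       [-2. , -1.7],
       [-1.6,  1.4],
       [ 0.5,  1. ],
       [ 1.4,  0.3],
       [-0.8,  3. ],
       [-0.8,  0.1]]))
(array([ 0.51791982,  0.1695472 , -0.19974539]), array([[-1.2, -1.1],
       [ 0.4, -0.5],
       [ 0. , -0.1],
       [ 1.4, -1.9],
       [-0.6, -0.3],
       [-0.9,  0.4],
       [ 0.3,  1. ],
       [-0.5,  1.4]]))
```

```bash
cat >> h.py <<'E'
D=np.array([.5463,-.1556,.1068]); T=np.array([.5179,.1695,-.1997])
def R_(yaw,tilt=0): return R.from_euler("z",yaw)*R.from_euler("y",tilt)*R.from_euler("x",np.pi)
def to(pose,*targets):
    "pose=(pos,rpy); targets (x,y,z,yaw[,tilt]) world -> tool-frame shift mm, rotvec deg"
    p,r=np.asarray(pose[0]),R.from_euler("xyz",pose[1])
    for t in targets:
        d=r.inv().apply(np.array(t[:3])-p)*1000
        print(d.round(1), (r.inv()*R_(*t[3:])).as_rotvec(degrees=True).round(1))
def ground(c,uv,z=0):
    f,cx,cy,e,o=C[c]; d=R.from_euler("xyz",o).apply([(uv[0]-cx)/f,(uv[1]-cy)/f,1]); e=np.array(e); return e+d*(z-e[2])/d[2]
def cur():
    from workcell import observe
    s=observe(); return s["position"],s["tool_rot"]
E
python3 - <<'E'
from h import *
for P in[(-.09,0,.06),(.106,0,.2),(.0149,-.095,.1035),(-.07,-.095,.057)]: print(w(D,P))
print("bay",w(T,(-.05,.05,.003)))
for c,uv in[("side",(380,245)),("side",(412,265)),("side",(440,285)),("scene",(365,205)),("scene",(400,212)),("scene",(435,220))]: print(ground(c,uv))
k=w(D,(-.09,0,.06)); y=.1068+np.pi
to(cur(),(.48,.15,.25,y-.15),(k[0],k[1],.16,y))
E
```

```text
[ 0.45681279 -0.16519374  0.06      ]
[ 0.65169604 -0.14430071  0.2       ]
[ 0.57124183 -0.24847042  0.1035    ]
[ 0.48682556 -0.25752051  0.057     ]
bay [0.47881246 0.22842507 0.003     ]
[ 0.66558957 -0.00513633  0.        ]
[ 0.7117823  -0.08202817  0.        ]
[ 0.74482498 -0.14886773  0.        ]
[ 0.63710274 -0.02107044  0.        ]
[ 0.67434772 -0.09224527  0.        ]
[ 0.70779773 -0.16285282  0.        ]
[-398.6 -318.2  -18.8] [ -0.   -0.  -17.7]
[-485.7 -621.9   71.4] [ -0.   -0.  -26.3]
```

send_rows --plan "-0.4 -0.318 -0.02 0 0 -17.7 0.05;-0.4 -0.318 -0.02 0 0 -17.7 0.05;-0.4 -0.318 -0.02 0 0 -17.7 0.05;-0.4 -0.318 -0.02 0 0 -17.7 0.05;-0.4 -0.318 -0.02 0 0 -17.7 0.05;-0.4 -0.318 -0.02 0 0 -17.7 0.05;-0.4 -0.318 -0.02 0 0 -17.7 0.05;-0.4 -0.318 -0.02 0 0 -17.7 0.05;-0.4 -0.318 -0.02 0 0 -17.7 0.05;-0.4 -0.318 -0.02 0 0 -17.7 0.05" --grip_force 20

```text
clock: 0.98
position: [0.4328, 0.2288, 0.2478]
tool_rot: [3.141, 0.0, 3.098]
force: [2.0, 1.1, -0.1]
grip_width: 0.05
finger_force: 0.0
```

Run:
```python
from h import *
p=cur(); print(p)
k=w(D,(-.09,0,.06)); y=.1068+np.pi
to(p,(.45,.0,.23,y),(k[0],k[1],.16,y))
```

```text
(array([0.4328246 , 0.22879259, 0.24776472]), array([3.14147773e+00, 6.07264632e-05, 3.09775812e+00]))
[ -27.2 -227.8   17.7] [ 0.   0.  -8.6]
[ -41.2 -392.6   87.7] [ 0.   0.  -8.6]
```

send_rows --plan "-0.041 -0.392 0.088 0 0 -8.6 0.05;-0.041 -0.392 0.088 0 0 -8.6 0.05;-0.041 -0.392 0.088 0 0 -8.6 0.05;-0.041 -0.392 0.088 0 0 -8.6 0.05;-0.041 -0.392 0.088 0 0 -8.6 0.05;-0.041 -0.392 0.088 0 0 -8.6 0.05;-0.041 -0.392 0.088 0 0 -8.6 0.05;-0.041 -0.392 0.088 0 0 -8.6 0.05;-0.041 -0.392 0.088 0 0 -8.6 0.05;-0.041 -0.392 0.088 0 0 -8.6 0.05"

```text
clock: 1.82
position: [0.4554, -0.1658, 0.159]
tool_rot: [-3.141, -0.0, -3.037]
force: [1.3, 0.3, -0.5]
grip_width: 0.0501
finger_force: 0.0
```

```bash
cat >> h.py <<'E'
def snap(fn):
    from workcell import imaging; import cv2
    p=cur(); f=imaging.grab_frame("wrist"); cv2.imwrite("pics/"+fn,f["color"][:,:,::-1])
    M=np.eye(4);M[:3,:3]=R.from_euler("xyz",p[1]).as_matrix();M[:3,3]=p[0];M=M@f["tool_from_camera"]
    np.savez("pics/cam.npz",M=M,K=[f["fx"],f["cx"],f["cy"]]); print(p)
def wproj(P):
    d=np.load("pics/cam.npz");M=d["M"];f,cx,cy=d["K"];q=M[:3,:3].T@(np.asarray(P)-M[:3,3]);return (cx+f*q[0]/q[2]).round(1),(cy+f*q[1]/q[2]).round(1)
def wground(uv,z):
    d=np.load("pics/cam.npz");M=d["M"];f,cx,cy=d["K"];v=M[:3,:3]@[(uv[0]-cx)/f,(uv[1]-cy)/f,1];return M[:3,3]+v*(z-M[2,3])/v[2]
E
python3 - <<'E'
from h import *
snap("w1.png")
for P in[(-.09,0,.06),(.0149,-.095,.1035),(-.045,.045,.066),(-.045,-.045,.066),(-.067,.067,.01),(-.067,-.067,.01)]: print(P,wproj(w(D,P)))
E
```

```text
(array([ 0.45544155, -0.16575063,  0.15900862]), array([-3.14108049e+00, -2.89470640e-04, -3.03677516e+00]))
(-0.09, 0, 0.06) (np.float64(314.8), np.float64(210.2))
(0.0149, -0.095, 0.1035) (np.float64(172.4), np.float64(380.3))
(-0.045, 0.045, 0.066) (np.float64(377.3), np.float64(272.2))
(-0.045, -0.045, 0.066) (np.float64(252.7), np.float64(272.6))
(-0.067, 0.067, 0.01) (np.float64(392.7), np.float64(219.8))
(-0.067, -0.067, 0.01) (np.float64(236.7), np.float64(220.3))
```

View pics/w1.png

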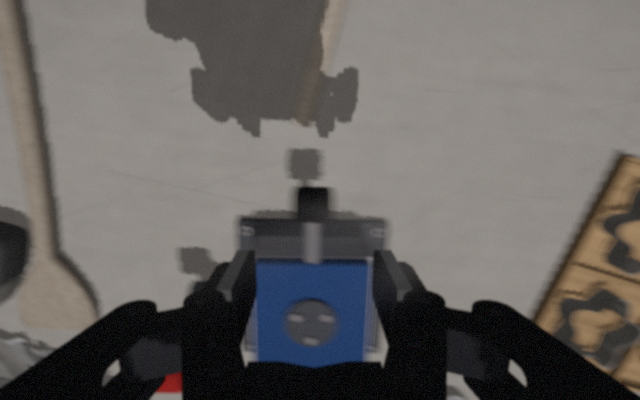

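Wrist view: knob at (314,200), lid front edge at row 260 and base front edge at row 218. The lateral match is good, and the knob sits a few mm nearer than estimated. I'll descend around it and check from the side.

send_rows --plan "0.002 0 0.04 0 0 0 0.06;0.002 0 0.08 0 0 0 0.06;0.002 0 0.1 0 0 0 0.06;0.002 0 0.117 0 0 0 0.06;0.002 0 0.117 0 0 0 0.06;0.002 0 0.117 0 0 0 0.06"

```text
clock: 2.37
position: [0.4536, -0.1628, 0.0424]
tool_rot: [3.141, -0.002, -3.035]
force: [0.0, -0.0, 0.6]
grip_width: 0.0601
finger_force: 0.0
```

Run:
```python
from h import *
from workcell import imaging; import cv2
print(cur())
z=lambda i,x,y:cv2.resize(i[y:y+100,x:x+133,::-1],(400,300),interpolation=cv2.INTER_CUBIC)
a=imaging.grab_frame("scene")["color"];b=imaging.grab_frame("side")["color"]
cv2.imwrite("pics/c2.png",np.hstack([z(a,300,202),z(b,240,220)]))
```

```text
(array([ 0.45359239, -0.16280032,  0.04235749]), array([ 3.14109787e+00, -1.62122277e-03, -3.03543513e+00]))
```

View pics/c2.png

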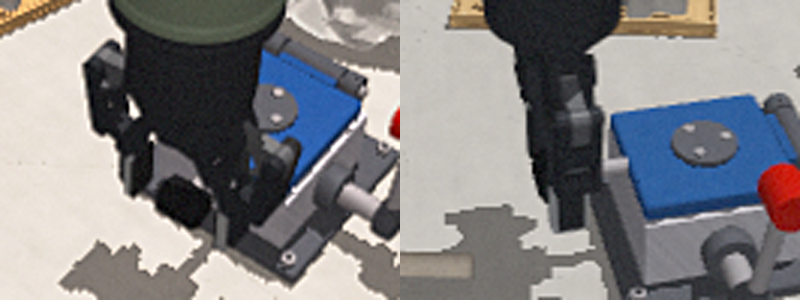

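Run:
```python
from h import *
from scipy.optimize import least_squares
tri=lambda a,b:least_squares(lambda P:np.r_[proj("scene",P)-a,proj("side",P)-b],[.5,-.1,.05]).x
print(tri((360.9,268.7),(292.3,278.7)),tri((439.4,244),(369.1,286)))
p,r=cur(); r=R.from_euler("xyz",r)
print(proj("side",p+r.apply([0,.0,0])),proj("side",p+r.apply([0,-.037,-.005])),proj("side",p+r.apply([0,.037,-.005])))
```

```text
[ 0.45537486 -0.1644804   0.06057095] [ 0.56751887 -0.25088944  0.10558762]
[291.51860281 286.16973734] [296.01103443 298.11234849] [287.28986669 270.97527484]
```

send_rows --plan "-0.001 0 0.001 0 0 0 0.02;-0.001 0 0.001 0 0 0 0.02;-0.001 0 0.001 0 0 0 0.02;-0.001 0 0.001 0 0 0 0.02;-0.001 0 0.001 0 0 0 0.02" --grip_force 30

```text
clock: 2.88
position: [0.4557, -0.1634, 0.0425]
tool_rot: [-3.141, 0.002, -3.036]
force: [-0.6, -2.7, 9.0]
grip_width: 0.0277
finger_force: 32.2
```

```bash
cat >> h.py <<'E'
def arc(a,b,n,tilt=25,r=.148,full=1.9,off=.0187,x0=0,s=1):
    "lid knob arc rows, tool frame at angle a"
    P=lambda t:(np.array([-r*(1-np.cos(t)),0,-r*np.sin(t)])+off*np.array([-np.sin(np.radians(tilt)*t/full),0,np.cos(np.radians(tilt)*t/full)]))
    Q=lambda t:R.from_euler("y",-np.radians(tilt)*t/full)
    for t in np.linspace(a,b,n+1)[1:]:
        d=Q(a).inv().apply(P(t)-P(a)); print(*d.round(4),0,round(-tilt*(t-a)/full,1),0)
E
python3 - <<'E'
from h import *
print(cur()); arc(0,.95,10); print(); arc(.95,1.9,10)
E
```

```text
(array([ 0.45567239, -0.16338507,  0.04250438]), array([-3.14058587e+00,  1.71202564e-03, -3.03614202e+00]))
-0.0011 0.0 -0.014 0 -1.2 0
-0.0035 0.0 -0.028 0 -2.5 0
-0.0072 0.0 -0.0417 0 -3.8 0
-0.0122 0.0 -0.055 0 -5.0 0
-0.0184 0.0 -0.0678 0 -6.2 0
-0.0258 0.0 -0.08 0 -7.5 0
-0.0344 0.0 -0.0915 0 -8.8 0
-0.044 0.0 -0.1022 0 -10.0 0
-0.0545 0.0 -0.112 0 -11.2 0
-0.066 0.0 -0.1208 0 -12.5 0

-0.0136 0.0 -0.0049 0 -1.2 0
-0.0276 0.0 -0.0085 0 -2.5 0
-0.0418 0.0 -0.0109 0 -3.7 0
-0.0563 0.0 -0.0119 0 -5.0 0
-0.0707 0.0 -0.0116 0 -6.2 0
-0.0851 0.0 -0.0099 0 -7.5 0
-0.0992 0.0 -0.007 0 -8.8 0
-0.113 0.0 -0.0028 0 -10.0 0
-0.1263 0.0 0.0027 0 -11.2 0
-0.1391 0.0 0.0093 0 -12.5 0
```

send_rows --plan "-0.001 0 -0.014 0 -1.2 0 0.02;-0.0035 0 -0.028 0 -2.5 0 0.02;-0.007 0 -0.042 0 -3.8 0 0.02;-0.012 0 -0.055 0 -5 0 0.02;-0.0185 0 -0.068 0 -6.2 0 0.02;-0.026 0 -0.08 0 -7.5 0 0.02;-0.0345 0 -0.0915 0 -8.8 0 0.02;-0.044 0 -0.102 0 -10 0 0.02;-0.0545 0 -0.112 0 -11.2 0 0.02;-0.066 0 -0.121 0 -12.5 0 0.02"

```text
clock: 3.72
position: [0.5209, -0.1572, 0.1637]
tool_rot: [-3.14, 0.22, -3.037]
force: [2.9, -11.0, -9.1]
grip_width: 0.0277
finger_force: 30.1
```

send_rows --plan "-0.0135 0 -0.005 0 -1.2 0 0.02;-0.0275 0 -0.0085 0 -2.5 0 0.02;-0.042 0 -0.011 0 -3.7 0 0.02;-0.056 0 -0.012 0 -5 0 0.02;-0.071 0 -0.0115 0 -6.2 0 0.02;-0.085 0 -0.01 0 -7.5 0 0.02;-0.099 0 -0.007 0 -8.8 0 0.02;-0.113 0 -0.003 0 -10 0 0.02;-0.126 0 0.0025 0 -11.2 0 0.02;-0.139 0 0.009 0 -12.5 0 0.02"

```text
clock: 4.55
position: [0.6587, -0.1446, 0.1854]
tool_rot: [-3.138, 0.44, -3.038]
force: [0.3, -15.9, 1.9]
grip_width: 0.0274
finger_force: 35.6
```

send_rows --plan "-0.002 0 0.001 0 0 0 0.02;-0.002 0 0.001 0 0 0 0.02"

```text
clock: 4.72
position: [0.6605, -0.1444, 0.1846]
tool_rot: [-3.138, 0.438, -3.038]
force: [0.6, -15.9, 1.8]
grip_width: 0.0276
finger_force: 35.9
```

send_rows --plan "0 0 0 0 0 0 0.05;0 0 0 0 0 0 0.05;0 0 0 0 0 0 0.05;0 0 -0.03 0 0 0 0.05;0 0 -0.06 0 0 0 0.05;0 0 -0.08 0 0 0 0.05;0 0 -0.08 0 0 0 0.05"

```text
clock: 5.3
position: [0.6262, -0.145, 0.2606]
tool_rot: [-3.14, 0.441, -3.035]
force: [1.7, 0.3, 0.2]
grip_width: 0.0498
finger_force: 0.0
```

Run:
```python
from h import *
from workcell import imaging; import cv2
p=cur();print(p)
z=lambda i,x,y:cv2.resize(i[y:y+150,x:x+200,::-1],(400,300),interpolation=cv2.INTER_CUBIC)
a=imaging.grab_frame("scene")["color"];b=imaging.grab_frame("side")["color"]
cv2.imwrite("pics/c3.png",np.hstack([z(a,300,152),z(b,240,180)]))
for t in (1.7,1.9): P=w(D,(.058-.148*np.cos(t),0,.06+.148*np.sin(t))); print((proj("scene",P)-[300,152])*2,(proj("side",P)-[240,180])*2+[400,0])
y=.1068+np.pi
to(p,(.569,-.25,.18,y),(.569,-.25,.085,y))
```

```text
(array([ 0.62622495, -0.14503986,  0.26063364]), array([-3.13968749,  0.44095841, -3.03507936]))
[235.68111035  16.81326174] [699.52839522  31.40535798]
[250.36184625   7.34418303] [730.34034501  34.46757148]
[ 96.  -98.2  44.1] [-0.1 25.3 -0. ]
[136.5 -98.  130. ] [-0.1 25.3 -0. ]
```

View pics/c3.png

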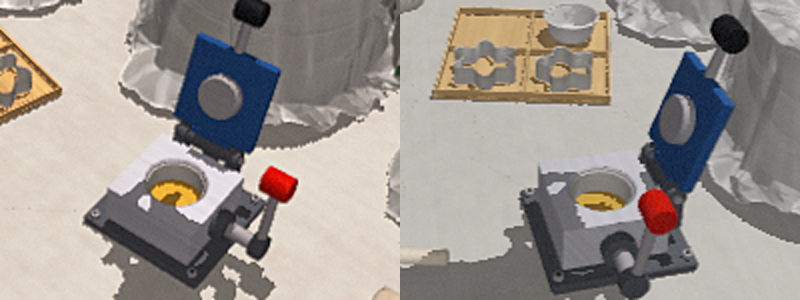

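Lid knob now at scene (252,12) and side (729,34), matching the 1.9 rad prediction, so the lid is fully open. Next is the lever.

send_rows --plan "0.02 -0.025 0.005 0 6 0 0.045;0.045 -0.05 0.015 0 12 0 0.045;0.07 -0.075 0.03 0 19 0 0.045;0.096 -0.098 0.044 0 25.3 0 0.045;0.096 -0.098 0.044 0 25.3 0 0.045;0.096 -0.098 0.044 0 25.3 0 0.045;0.096 -0.098 0.044 0 25.3 0 0.045"

```text
clock: 5.98
position: [0.5687, -0.2484, 0.1751]
tool_rot: [3.141, -0.005, -3.035]
force: [-0.3, -1.0, -0.1]
grip_width: 0.045
finger_force: 0.0
```

Run:
```python
from h import *
p=cur(); print(p); y=.1068+np.pi; to(p,(.569,-.25,.087,y))
snap("w2.png")
for P in([.5675,-.2509,.1056],[.571,-.2485,.1035]): print(wproj(P))
import cv2; im=cv2.imread("pics/w2.png").astype(int); m=(im[:,:,2]>110)&(im[:,:,1]<60)&(im[:,:,0]<60)
ys,xs=np.nonzero(m); print(len(xs),xs.min(),xs.max(),ys.min(),ys.max(),xs.mean(),ys.mean())
```

```text
(array([ 0.56872728, -0.24838185,  0.17505391]), array([ 3.14066726, -0.00509671, -3.03475673]))
[-0.5 -1.7 88.1] [ 0.1 -0.3  0. ]
(array([ 0.56872728, -0.24838185,  0.17505391]), array([ 3.14066726, -0.00509671, -3.03475673]))
(np.float64(310.3), np.float64(219.1))
(np.float64(313.5), np.float64(223.8))
496 292 335 203 225 309.02016129032256 210.64112903225808
```

send_rows --plan "0.001 -0.0015 0.04 0 0 0 0.045;0.001 -0.0015 0.07 0 0 0 0.045;0.001 -0.0015 0.088 0 0 0 0.045;0.001 -0.0015 0.088 0 0 0 0.045;0.001 -0.0015 0.088 0 0 0 0.02;0.001 -0.0015 0.088 0 0 0 0.02;0.001 -0.0015 0.088 0 0 0 0.02;0.001 -0.0015 0.088 0 0 0 0.02" --grip_force 30

```text
clock: 6.7
position: [0.5675, -0.2489, 0.0896]
tool_rot: [3.14, -0.004, -3.034]
force: [-3.5, 10.5, -4.8]
grip_width: 0.0276
finger_force: 31.8
```

Run:
```python
from h import *
for a in np.linspace(-.2,1.2,11)[1:]: print((.075*(np.sin(a)+np.sin(.2))).round(4),0,(.075*(np.cos(.2)-np.cos(a))).round(4))
```

```text
0.0104 0 -0.0014
0.0209 0 -0.0013
0.0313 0 0.0003
0.0413 0 0.0033
0.0509 0 0.0077
0.0597 0 0.0133
0.0676 0 0.0202
0.0746 0 0.0281
0.0803 0 0.0368
0.0848 0 0.0463
```

send_rows --plan "0.0105 0 -0.0015 0 0 0 0.02;0.021 0 -0.0015 0 0 0 0.02;0.0315 0 0.0005 0 0 0 0.02;0.0415 0 0.0035 0 0 0 0.02;0.051 0 0.0075 0 0 0 0.02;0.06 0 0.0135 0 0 0 0.02;0.0675 0 0.02 0 0 0 0.02;0.0745 0 0.028 0 0 0 0.02;0.0805 0 0.037 0 0 0 0.02;0.085 0 0.048 0 0 0 0.02"

```text
clock: 7.53
position: [0.4821, -0.2569, 0.0422]
tool_rot: [3.138, -0.005, -3.034]
force: [-9.5, 22.2, 10.9]
grip_width: 0.0275
finger_force: 42.3
```

send_rows --plan "0.0005 0 0.002 0 0 0 0.02;0.0005 0 0.002 0 0 0 0.02;0.0005 0 0.002 0 0 0 0.02"

```text
clock: 7.78
position: [0.4809, -0.2569, 0.0396]
tool_rot: [3.137, -0.007, -3.034]
force: [-11.0, 20.1, 3.3]
grip_width: 0.0272
finger_force: 42.1
```

send_rows --plan "0 0 0 0 0 0 0.045;0 0 0 0 0 0 0.045;0 0 0 0 0 0 0.045;0 0 -0.04 0 0 0 0.045;0 0 -0.08 0 0 0 0.06;0 0 -0.12 0 0 0 0.085;0 0 -0.12 0 0 0 0.085;0 0 -0.12 0 0 0 0.085"

```text
clock: 8.45
position: [0.484, -0.2607, 0.1614]
tool_rot: [-3.139, -0.0, -3.036]
force: [-0.3, 0.8, -1.9]
grip_width: 0.0849
finger_force: 0.0
```

Run:
```python
from h import *
from workcell import imaging; import cv2
p=cur();print(p)
z=lambda i,x,y:cv2.resize(i[y:y+100,x:x+133,::-1],(400,300),interpolation=cv2.INTER_CUBIC)
a=imaging.grab_frame("scene")["color"];b=imaging.grab_frame("side")["color"]
cv2.imwrite("pics/c4.png",np.hstack([z(a,335,202),z(b,275,237)]))
for P in [(-.0699,-.095,.0572),(0,0,.071),(0,0,.054)]: print((proj("scene",w(D,P))-[335,202])*3,(proj("side",w(D,P))-[275,237])*3+[400,0])
y=.1068+np.pi
to(p,(D[0],D[1],.14,y),(D[0],D[1],.054,y))
```

```text
(array([ 0.48400838, -0.26073437,  0.16143053]), array([-3.13880639e+00, -3.17986101e-05, -3.03572029e+00]))
[231.83437483 258.14959913] [528.86609451 241.35220767]
[161.5436223  100.00538402] [601.35162706  89.89627188]
[159.37365192 117.75541305] [600.10357053 112.22321403]
[-73.1  98.   21.2] [-0.2 -0.  -0.1]
[-73.1  98.3 107.2] [-0.2 -0.  -0.1]
```

View pics/c4.png

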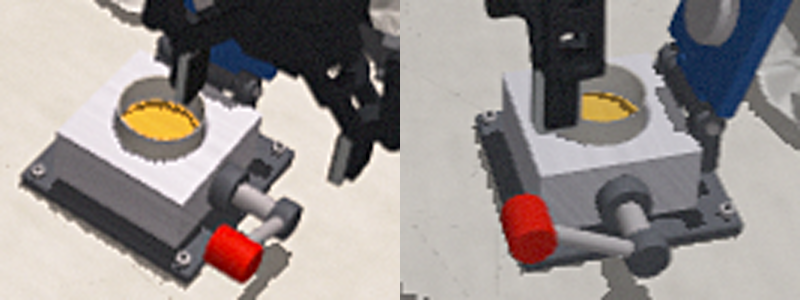

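The lever knob is at scene (234,254) and side (529,230), about 4 px higher than predicted for the full throw, so it may be slightly short. I'll press it down gently from above with shut fingers.

send_rows --plan "0 0.0035 0 0 0 0 0;0 0.0035 0.02 0 0 0 0;0 0.0035 0.04 0 0 0 0;0 0.0035 0.06 0 0 0 0;0 0.0035 0.075 0 0 0 0;0 0.0035 0.082 0 0 0 0;0 0.0035 0.086 0 0 0 0;0 0.0035 0.089 0 0 0 0;0 0.0035 0.09 0 0 0 0;0 0.0035 0.09 0 0 0 0"

```text
clock: 9.38
position: [0.4812, -0.2563, 0.0696]
tool_rot: [3.141, -0.006, -3.036]
force: [-10.3, 5.0, 25.1]
grip_width: 0.0
finger_force: 12.2
```

send_rows --plan "0 0 0.001 0 0 0 0;0 0 0.001 0 0 0 0"

```text
clock: 9.55
position: [0.4812, -0.2564, 0.0693]
tool_rot: [3.141, -0.006, -3.036]
force: [-14.0, 7.5, 39.8]
grip_width: -0.0003
finger_force: 19.7
```

send_rows --plan "0 0 0.001 0 0 0 0;0 0 0.001 0 0 0 0"

```text
clock: 9.72
position: [0.4812, -0.2565, 0.0689]
tool_rot: [3.141, -0.005, -3.036]
force: [-18.6, 9.6, 55.4]
grip_width: 0.0001
finger_force: 27.5
```

The lever rests on its stop: the force climbs with the tip at z 0.069, which is the expected knob top. Now to above the ring.

send_rows --plan "0 0 -0.04 0 0 0 0.02;0 0 -0.08 0 0 0 0.05;-0.02 0.03 -0.09 0 0 0 0.085;-0.04 0.06 -0.09 0 0 0 0.085;-0.076 0.093 -0.09 0 0 0 0.085;-0.076 0.093 -0.09 0 0 0 0.085;-0.076 0.093 -0.09 0 0 0 0.085;-0.076 0.093 -0.09 0 0 0 0.085"

```text
clock: 10.38
position: [0.548, -0.1558, 0.1562]
tool_rot: [-3.141, -0.005, -3.034]
force: [-0.1, -1.1, -0.2]
grip_width: 0.085
finger_force: 0.0
```

Run:
```python
from h import *
snap("w3.png"); p=cur(); y=.1068+np.pi
to(p,(D[0],D[1],.055,y))
for P in [(0,0,.071),(-.0285,0,.071),(0,.0285,.071),(0,-.0285,.071),(-.048,.048,.054),(-.048,-.048,.054)]: print(wproj(w(D,P)))
```

```text
(array([ 0.54798093, -0.15575253,  0.15622211]), array([-3.14127137, -0.00507856, -3.03438805]))
[  0.5   1.2 101.2] [-0.  -0.3 -0.1]
(np.float64(314.7), np.float64(211.9))
(np.float64(314.7), np.float64(169.5))
(np.float64(357.5), np.float64(211.9))
(np.float64(271.9), np.float64(212.0))
(np.float64(385.4), np.float64(136.9))
(np.float64(243.8), np.float64(137.0))
```

View pics/w3.png

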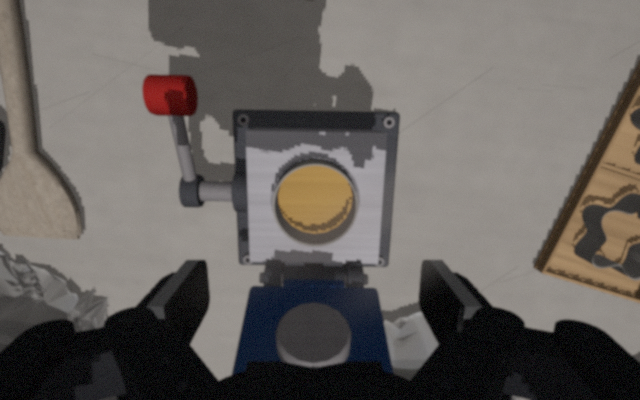

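The wrist view shows the ring centred at about (315,201), raised, with the lever fully forward. It is well centred laterally and a little nearer than predicted. I'll descend with a 3.5 mm compromise and grip.

send_rows --plan "0.0035 0.001 0.04 0 0 0 0.085;0.0035 0.001 0.07 0 0 0 0.085;0.0035 0.001 0.09 0 0 0 0.085;0.0035 0.001 0.101 0 0 0 0.085;0.0035 0.001 0.101 0 0 0 0.085;0.0035 0.001 0.101 0 0 0 0.05;0.0035 0.001 0.101 0 0 0 0.05;0.0035 0.001 0.101 0 0 0 0.05;0.0035 0.001 0.101 0 0 0 0.05;0.0035 0.001 0.101 0 0 0 0.05" --grip_force 25

```text
clock: 11.27
position: [0.5445, -0.1558, 0.0561]
tool_rot: [-3.141, -0.003, -3.036]
force: [0.3, -2.5, 5.3]
grip_width: 0.055
finger_force: 26.5
```

send_rows --plan "0 0 0 0 0 0 0.05;0 0 0 0 0 0 0.05"

```text
clock: 11.43
position: [0.5445, -0.1558, 0.056]
tool_rot: [-3.141, -0.003, -3.036]
force: [1.0, -2.2, 5.0]
grip_width: 0.0551
finger_force: 26.5
```

send_rows --plan "0 0 -0.008 0 0 0 0.05;0 0 -0.016 0 0 0 0.05;0 0 -0.026 0 0 0 0.05;0 0 -0.045 0 0 0 0.05;0 0 -0.07 0 0 0 0.05;0 0 -0.095 0 0 0 0.05;0 0 -0.095 0 0 0 0.05;0 0 -0.095 0 0 0 0.05"

```text
clock: 12.1
position: [0.5451, -0.1554, 0.1521]
tool_rot: [-3.141, -0.002, -3.035]
force: [-0.3, 0.1, -0.8]
grip_width: 0.055
finger_force: 26.8
```

Run:
```python
from h import *
from workcell import imaging; import cv2
p=cur(); print(p); b=w(T,(-.05,.05,.003)); y=T[2]+np.pi
to(p,(b[0],b[1],.13,y))
z=lambda i,x,y:cv2.resize(i[y:y+100,x:x+133,::-1],(400,300),interpolation=cv2.INTER_CUBIC)
a=imaging.grab_frame("scene")["color"];s=imaging.grab_frame("side")["color"]
cv2.imwrite("pics/c5.png",np.hstack([z(a,325,152),z(s,265,167)]))
for P in [p[0],w(D,(0,0,.142)),w(D,(-.003,0,.142))]: print((proj("scene",P)-[325,152])*3,(proj("side",P)-[265,167])*3+[400,0])
```

```text
(array([ 0.54508151, -0.1553687 ,  0.15208938]), array([-3.14076120e+00, -2.01906182e-03, -3.03527868e+00]))
[ 25.1 388.7  21.8] [-0.1 -0.1 17.5]
[201.12111494 159.69796691] [635.50058301 186.18397788]
[201.22187217 170.83876598] [636.87564003 201.07517218]
[198.56689335 173.55347959] [631.83527605 201.78264802]
```

View pics/c5.png

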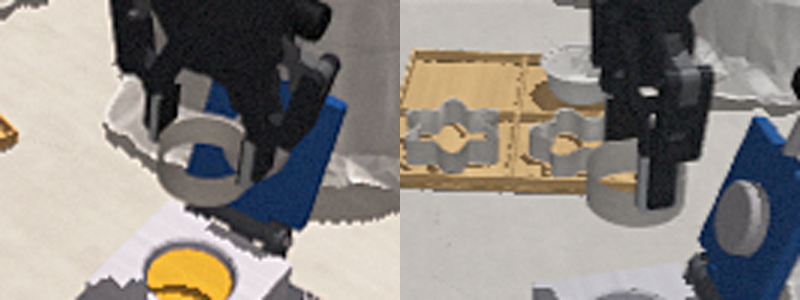

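The ring is held level (scene (205,160), side (637,185)), its centre a few mm nearer the robot than the fingers. I carry it to above the bay.

send_rows --plan "0 0.015 0 0 0 1 0.05;0.002 0.045 0 0 0 3 0.05;0.005 0.08 0.002 0 0 5 0.05;0.008 0.12 0.005 0 0 7 0.05;0.011 0.16 0.008 0 0 9 0.05;0.014 0.2 0.011 0 0 11 0.05;0.017 0.24 0.014 0 0 13 0.05;0.02 0.28 0.017 0 0 15 0.05;0.022 0.32 0.019 0 0 17 0.05;0.024 0.35 0.021 0 0 17.5 0.05"

```text
clock: 13.03
position: [0.4816, 0.1934, 0.1282]
tool_rot: [-3.14, -0.006, 2.942]
force: [0.6, 0.6, -0.2]
grip_width: 0.0552
finger_force: 26.8
```

Run:
```python
from h import *
p=cur(); print(p); b=w(T,(-.05,.05,.003)); y=T[2]+np.pi
to(p,(b[0],b[1],.13,y),(b[0],b[1],.011,y))
```

```text
(array([0.48164639, 0.19340326, 0.12821496]), array([-3.13964631, -0.00643306,  2.94227578]))
[ 9.7 33.8 -1.8] [-0.1 -0.4  0. ]
[  9.   34.  117.2] [-0.1 -0.4  0. ]
```

send_rows --plan "0.005 0.018 0 0 0 0 0.05;0.0095 0.034 0 0 -0.3 0 0.05;0.0095 0.034 0.02 0 -0.3 0 0.05;0.0095 0.034 0.045 0 -0.3 0 0.05;0.0095 0.034 0.07 0 -0.3 0 0.05;0.0095 0.034 0.09 0 -0.3 0 0.05;0.0095 0.034 0.1 0 -0.3 0 0.05;0.0095 0.034 0.107 0 -0.3 0 0.05;0.0095 0.034 0.111 0 -0.3 0 0.05;0.0095 0.034 0.111 0 -0.3 0 0.05"

```text
clock: 13.87
position: [0.48, 0.2252, 0.0179]
tool_rot: [-3.14, -0.0, 2.942]
force: [0.5, -0.5, 0.1]
grip_width: 0.0553
finger_force: 26.8
```

send_rows --plan "0 0 0.002 0 0 0 0.05;0 0 0.003 0 0 0 0.05;0 0 0.003 0 0 0 0.05"

```text
clock: 14.12
position: [0.4803, 0.2255, 0.0155]
tool_rot: [-3.141, 0.001, 2.942]
force: [1.0, 0.1, -0.8]
grip_width: 0.0554
finger_force: 26.8
```

Stepping down until contact.

send_rows --plan "0 0 0.001 0 0 0 0.05;0 0 0.002 0 0 0 0.05;0 0 0.002 0 0 0 0.05"

```text
clock: 14.37
position: [0.4801, 0.2254, 0.0131]
tool_rot: [-3.14, 0.0, 2.942]
force: [0.4, -0.7, -0.1]
grip_width: 0.0553
finger_force: 26.8
```

send_rows --plan "0 0 0.001 0 0 0 0.05;0 0 0.001 0 0 0 0.05"

```text
clock: 14.53
position: [0.48, 0.2253, 0.012]
tool_rot: [-3.14, 0.0, 2.942]
force: [-0.2, -0.3, -0.7]
grip_width: 0.0554
finger_force: 26.8
```

send_rows --plan "0 0 0.001 0 0 0 0.05;0 0 0.001 0 0 0 0.05"

```text
clock: 14.7
position: [0.4801, 0.2253, 0.0116]
tool_rot: [-3.14, 0.0, 2.942]
force: [-2.3, -1.9, 14.1]
grip_width: 0.0552
finger_force: 28.1
```

Contact at z 0.0116. Release and rise, then check.

send_rows --plan "0 0 0 0 0 0 0.066;0 0 0 0 0 0 0.068;0 0 0 0 0 0 0.068;0 0 -0.02 0 0 0 0.068;0 0 -0.06 0 0 0 0.068;0 0 -0.1 0 0 0 0.06;0 0 -0.14 0 0 0 0.05;0.0 -0.04 -0.17 0 0 0 0.05;0 -0.08 -0.17 0 0 -7 0.05;0 -0.12 -0.17 0 0 -14 0.05"

```text
clock: 15.53
position: [0.4574, 0.1118, 0.183]
tool_rot: [-3.141, 0.003, -3.092]
force: [1.0, -1.6, 0.1]
grip_width: 0.0502
finger_force: 0.0
```

Run:
```python
from h import *
from workcell import imaging; import cv2
p=cur(); print(p)
z=lambda i,x,y:cv2.resize(i[y:y+100,x:x+133,::-1],(400,300),interpolation=cv2.INTER_CUBIC)
a=imaging.grab_frame("scene")["color"];s=imaging.grab_frame("side")["color"]
cv2.imwrite("pics/c6.png",np.vstack([np.hstack([z(a,205,143),z(s,240,150)]),np.hstack([z(a,335,152),z(s,275,187)])]))
y=.1068+np.pi; k=[.481,-.2565]
to(p,(k[0],k[1],.18,y),(k[0],k[1],.041,y))
```

```text
(array([0.45742919, 0.11184537, 0.1829611 ]), array([-3.14082568,  0.00317181, -3.09222524]))
[  -5.4 -369.1    3.3] [-0.   0.2 -3.3]
[  -4.9 -369.   142.3] [-0.   0.2 -3.3]
```

View pics/c6.png

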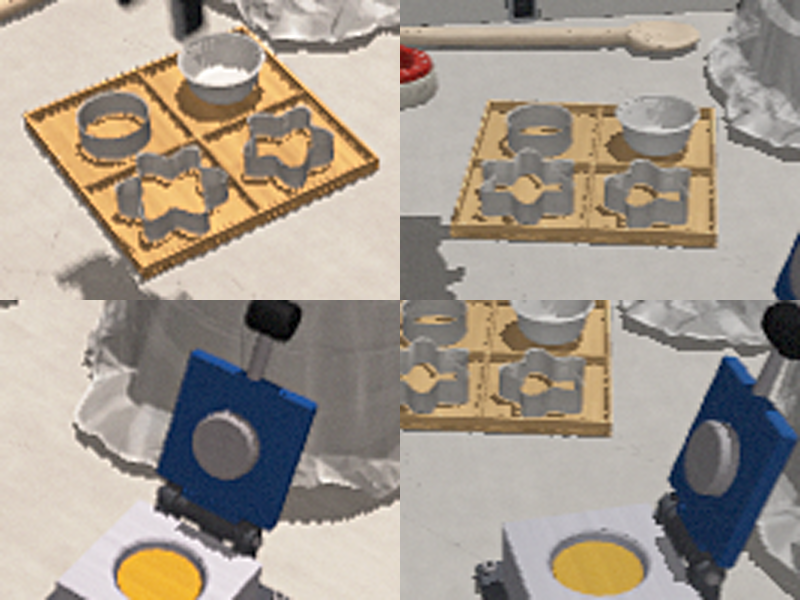

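The ring lies flat, centred in its bay (scene crop (115,125)), the other pieces are unmoved and the lid is still open. Back to the lever.

send_rows --plan "0 -0.041 0 0 0 -1 0.045;-0.001 -0.082 0 0 0 -2 0.045;-0.002 -0.123 0 0 0 -3 0.045;-0.003 -0.164 0.002 0 0 -3.3 0.045;-0.004 -0.205 0.002 0 0 -3.3 0.045;-0.005 -0.246 0.003 0 0 -3.3 0.045;-0.005 -0.287 0.003 0 0 -3.3 0.045;-0.005 -0.328 0.003 0 0 -3.3 0.045;-0.005 -0.369 0.003 0 0 -3.3 0.045;-0.005 -0.369 0.003 0 0 -3.3 0.045"

```text
clock: 16.47
position: [0.4765, -0.2642, 0.1788]
tool_rot: [-3.137, -0.0, -3.05]
force: [-1.5, -0.5, -0.2]
grip_width: 0.0451
finger_force: 0.0
```

send_rows --plan "0 0 0 0 0 0 0.045;0 0 0 0 0 0 0.045"

```text
clock: 16.63
position: [0.4776, -0.2558, 0.1785]
tool_rot: [-3.141, -0.001, -3.042]
force: [0.9, 0.8, -0.1]
grip_width: 0.0448
finger_force: 0.0
```

Run:
```python
from h import *
p=cur(); print(p)
y=.1068+np.pi; k=[.481,-.2575]
to(p,(k[0],k[1],.041,y))
snap("w4.png")
import cv2; im=cv2.imread("pics/w4.png").astype(int); m=(im[:,:,2]>110)&(im[:,:,1]<60)&(im[:,:,0]<60)
ys,xs=np.nonzero(m); print(len(xs),np.percentile(xs,[1,99]),np.percentile(ys,[1,99]),xs.mean(),ys.mean()); print(wproj((.481,-.2575,.057)))
```

```text
(array([ 0.47763643, -0.25578851,  0.17846269]), array([-3.14059887e+00, -7.84718047e-04, -3.04216111e+00]))
[ -3.3  -1.9 137.5] [-0.1 -0.  -0.4]
(array([ 0.47763643, -0.25578851,  0.17846269]), array([-3.14059887e+00, -7.84718047e-04, -3.04216111e+00]))
746 [296. 330.] [200. 223.] 311.5469168900804 211.32707774798928
(np.float64(311.6), np.float64(204.5))
```

send_rows --plan "-0.008 -0.0015 0.04 0 0 0 0.045;-0.008 -0.0015 0.08 0 0 0 0.045;-0.008 -0.0015 0.115 0 0 0 0.045;-0.008 -0.0015 0.136 0 0 0 0.045;-0.008 -0.0015 0.136 0 0 0 0.045;-0.008 -0.0015 0.136 0 0 0 0.02;-0.008 -0.0015 0.136 0 0 0 0.02;-0.008 -0.0015 0.136 0 0 0 0.02;-0.008 -0.0015 0.136 0 0 0 0.02;-0.008 -0.0015 0.136 0 0 0 0.02" --grip_force 35

```text
clock: 17.52
position: [0.4865, -0.2562, 0.0442]
tool_rot: [-3.14, 0.001, -3.041]
force: [0.0, 6.2, -3.0]
grip_width: 0.0272
finger_force: 38.4
```

Run:
```python
from h import *
for a in np.linspace(1.2,-.2,11)[1:]: print((.075*(np.sin(a)-np.sin(1.2))).round(4),0,(.075*(np.cos(1.2)-np.cos(a))).round(4))
```

```text
-0.0045 0 -0.0095
-0.0102 0 -0.0183
-0.0172 0 -0.0261
-0.0251 0 -0.033
-0.0339 0 -0.0386
-0.0435 0 -0.043
-0.0535 0 -0.046
-0.0639 0 -0.0476
-0.0744 0 -0.0477
-0.0848 0 -0.0463
```

send_rows --plan "-0.0045 0 -0.0095 0 0 0 0.02;-0.01 0 -0.0185 0 0 0 0.02;-0.017 0 -0.026 0 0 0 0.02;-0.025 0 -0.033 0 0 0 0.02;-0.034 0 -0.0385 0 0 0 0.02;-0.0435 0 -0.043 0 0 0 0.02;-0.0535 0 -0.046 0 0 0 0.02;-0.064 0 -0.0475 0 0 0 0.02;-0.0745 0 -0.0475 0 0 0 0.02;-0.086 0 -0.046 0 0 0 0.02"

```text
clock: 18.35
position: [0.5719, -0.2483, 0.0896]
tool_rot: [-3.14, -0.001, -3.042]
force: [-6.6, 1.1, -4.5]
grip_width: 0.0274
finger_force: 34.7
```

send_rows --plan "-0.002 0 0.0005 0 0 0 0.02;-0.004 0 0.001 0 0 0 0.02;-0.004 0 0.001 0 0 0 0.02"

```text
clock: 18.6
position: [0.5761, -0.248, 0.0885]
tool_rot: [-3.14, 0.001, -3.042]
force: [-2.4, 4.4, 3.8]
grip_width: 0.0272
finger_force: 36.2
```

send_rows --plan "-0.002 0 0.0005 0 0 0 0.02;-0.004 0 0.001 0 0 0 0.02;-0.004 0 0.001 0 0 0 0.02"

```text
clock: 18.85
position: [0.5781, -0.2478, 0.0878]
tool_rot: [-3.141, -0.003, -3.042]
force: [-15.4, 6.3, 17.3]
grip_width: 0.0272
finger_force: 37.7
```

send_rows --plan "-0.002 0 0.0005 0 0 0 0.02;-0.003 0 0.0005 0 0 0 0.02;-0.003 0 0.0005 0 0 0 0.02"

```text
clock: 19.1
position: [0.5787, -0.2478, 0.0874]
tool_rot: [3.142, -0.006, -3.043]
force: [-31.3, 8.0, 32.8]
grip_width: 0.0271
finger_force: 39.2
```

send_rows --plan "0 0 0 0 0 0 0.045;0 0 0 0 0 0 0.045;0 0 0 0 0 0 0.045;0 0 -0.04 0 0 0 0.045;0 0 -0.08 0 0 0 0.05;0 0 -0.12 0 0 0 0.05;0 0 -0.15 0 0 0 0.05;0.04 0.03 -0.16 0 0 0 0.05;0.08 0.06 -0.16 0 0 0 0.05;0.08 0.1 -0.16 0 0 0 0.05"

```text
clock: 19.93
position: [0.4934, -0.1683, 0.247]
tool_rot: [-3.138, 0.001, -3.047]
force: [0.6, -0.6, 0.4]
grip_width: 0.0499
finger_force: 0.0
```

Run:
```python
from h import *
from workcell import imaging; import cv2
p=cur(); print(p)
for n,(x,y) in dict(scene=(415,220),side=(345,260)).items():
    g=imaging.grab_frame(n)["color"][:,:,::-1]; cv2.imwrite(f"pics/{n}9.png",g)
    for im in(cv2.imread(f"pics/{n}0.png"),g):
        c=im[y:y+50,x:x+50].astype(int); m=(c[:,:,2]>100)&(c[:,:,1]<70)&(c[:,:,0]<70); ys,xs=np.nonzero(m); print(n,len(xs),xs.mean()+x,ys.mean()+y)
for t in (1.9,1.8): print(proj("scene",w(D,(.058-.148*np.cos(t),0,.06+.148*np.sin(t)))))
y=.1068+np.pi; ti=np.radians(25)
u=np.array([np.cos(.1068),np.sin(.1068),0]); z=np.sin(ti)*u-np.array([0,0,np.cos(ti)])
g=np.array([.6605,-.1444,.1846])
for d in(.08,0): to(p,(*(g-z*d),y,ti))
```

```text
(array([ 0.49344954, -0.16829042,  0.24700145]), array([-3.13807227e+00,  8.50561135e-04, -3.04713118e+00]))
scene 192 438.5052083333333 243.32291666666666
scene 202 438.5049504950495 243.68316831683168
side 307 368.87622149837136 285.34201954397395
side 325 368.71384615384613 285.3630769230769
[425.18092313 155.67209152]
[421.65049248 157.66002361]
[-134.8    7.6  -10. ] [ -0.4 -25.   -0.7]
[-168.5    8.2   62.5] [ -0.4 -25.   -0.7]
```

Lever pixels match the initial home position in both cameras. Now the lid.

send_rows --plan "-0.025 0.004 -0.01 -0.1 -5 -0.2 0.05;-0.05 0.006 -0.01 -0.2 -10 -0.4 0.05;-0.08 0.007 -0.01 -0.3 -16 -0.6 0.05;-0.11 0.007 -0.01 -0.4 -21 -0.7 0.05;-0.135 0.007 -0.01 -0.4 -25 -0.7 0.05;-0.135 0.007 -0.01 -0.4 -25 -0.7 0.05;-0.135 0.007 -0.01 -0.4 -25 -0.7 0.05"

```text
clock: 20.62
position: [0.6302, -0.1454, 0.2558]
tool_rot: [3.139, 0.435, -3.03]
force: [-0.4, -0.6, 0.1]
grip_width: 0.0504
finger_force: 0.0
```

Run:
```python
from h import *
p=cur(); print(p); y=.1068+np.pi
to(p,(.6605,-.145,.1846,y,np.radians(25)))
```

```text
(array([ 0.63024054, -0.14535969,  0.25575221]), array([ 3.13861669,  0.43508872, -3.0299695 ]))
[ 2.7 -3.2 77.2] [ 0.3 -0.1  0.3]
```

send_rows --plan "0.001 -0.001 0.03 0 0 0 0.05;0.0025 -0.003 0.06 0.3 0 0 0.05;0.0025 -0.003 0.077 0.3 0 0 0.05;0.0025 -0.003 0.077 0.3 0 0 0.05;0.0025 -0.003 0.077 0.3 0 0 0.02;0.0025 -0.003 0.077 0.3 0 0 0.02;0.0025 -0.003 0.077 0.3 0 0 0.02;0.0025 -0.003 0.077 0.3 0 0 0.02;0.0025 -0.003 0.077 0.3 0 0 0.02" --grip_force 30

```text
clock: 21.37
position: [0.6607, -0.1446, 0.1865]
tool_rot: [-3.139, 0.437, -3.03]
force: [-8.6, 2.2, 8.4]
grip_width: 0.0275
finger_force: 33.0
```

Run:
```python
from h import *
print(cur()); arc(1.9,.95,10); print(); arc(.95,0,10)
```

```text
(array([ 0.66069652, -0.14463189,  0.18648403]), array([-3.13885387,  0.43717055, -3.02971585]))
0.011 0.0 -0.0093 0 1.2 0
0.0228 0.0 -0.0175 0 2.5 0
0.0354 0.0 -0.0246 0 3.8 0
0.0485 0.0 -0.0305 0 5.0 0
0.0622 0.0 -0.0352 0 6.3 0
0.0762 0.0 -0.0386 0 7.5 0
0.0905 0.0 -0.0408 0 8.8 0
0.105 0.0 -0.0416 0 10.0 0
0.1194 0.0 -0.0411 0 11.2 0
0.1337 0.0 -0.0392 0 12.5 0

0.0131 0.0 0.0061 0 1.2 0
0.0255 0.0 0.0134 0 2.5 0
0.0372 0.0 0.0218 0 3.8 0
0.048 0.0 0.0312 0 5.0 0
0.0579 0.0 0.0415 0 6.2 0
0.0668 0.0 0.0527 0 7.5 0
0.0745 0.0 0.0646 0 8.8 0
0.0811 0.0 0.0771 0 10.0 0
0.0865 0.0 0.0902 0 11.2 0
0.0905 0.0 0.1037 0 12.5 0
```

send_rows --plan "0.011 0 -0.0095 0 1.2 0 0.02;0.023 0 -0.0175 0 2.5 0 0.02;0.0355 0 -0.0245 0 3.8 0 0.02;0.0485 0 -0.0305 0 5 0 0.02;0.062 0 -0.035 0 6.3 0 0.02;0.076 0 -0.0385 0 7.5 0 0.02;0.0905 0 -0.041 0 8.8 0 0.02;0.105 0 -0.0415 0 10 0 0.02;0.1195 0 -0.041 0 11.2 0 0.02;0.1335 0 -0.039 0 12.5 0 0.02"

```text
clock: 22.2
position: [0.5232, -0.1575, 0.1651]
tool_rot: [3.141, 0.217, -3.029]
force: [-5.0, 19.1, 9.3]
grip_width: 0.0273
finger_force: 38.3
```

send_rows --plan "0.013 0 0.006 0 1.2 0 0.02;0.0255 0 0.0135 0 2.5 0 0.02;0.037 0 0.022 0 3.8 0 0.02;0.048 0 0.031 0 5 0 0.02;0.058 0 0.0415 0 6.2 0 0.02;0.067 0 0.0525 0 7.5 0 0.02;0.0745 0 0.0645 0 8.8 0 0.02;0.079 0 0.073 0 9.5 0 0.02;0.083 0 0.081 0 10.3 0 0.02;0.0855 0 0.088 0 11 0 0.02"

```text
clock: 23.03
position: [0.4575, -0.1635, 0.059]
tool_rot: [3.139, 0.02, -3.028]
force: [-9.8, 25.3, 2.1]
grip_width: 0.0273
finger_force: 42.9
```

send_rows --plan "0.001 0 0.003 0 0.3 0 0.02;0.002 0 0.006 0 0.6 0 0.02;0.002 0 0.009 0 0.9 0 0.02;0.002 0 0.011 0 1.2 0 0.02;0.002 0 0.013 0 1.4 0 0.02;0.002 0 0.013 0 1.4 0 0.02"

```text
clock: 23.53
position: [0.4562, -0.1637, 0.0462]
tool_rot: [3.139, -0.004, -3.028]
force: [-8.8, 24.6, 1.0]
grip_width: 0.0274
finger_force: 42.2
```

send_rows --plan "0 0 0.001 0 0 0 0.02;0 0 0.002 0 0 0 0.02;0 0 0.003 0 0 0 0.02;0 0 0.003 0 0 0 0.02"

```text
clock: 23.87
position: [0.4562, -0.1637, 0.0434]
tool_rot: [3.139, -0.003, -3.028]
force: [-8.8, 26.8, 0.9]
grip_width: 0.0276
finger_force: 42.0
```

send_rows --plan "0 0 0.001 0 0 0 0.02;0 0 0.002 0 0 0 0.02;0 0 0.002 0 0 0 0.02"

```text
clock: 24.12
position: [0.4562, -0.1636, 0.0414]
tool_rot: [3.139, -0.003, -3.028]
force: [-9.5, 25.3, 0.9]
grip_width: 0.0276
finger_force: 41.8
```

send_rows --plan "0 0 0.001 0 0 0 0.02;0 0 0.002 0 0 0 0.02;0 0 0.002 0 0 0 0.02"

```text
clock: 24.37
position: [0.4562, -0.1637, 0.0394]
tool_rot: [3.139, -0.003, -3.028]
force: [-8.6, 25.3, 0.3]
grip_width: 0.0277
finger_force: 41.6
```

send_rows --plan "0 0 0.001 0 0 0 0.02;0 0 0.002 0 0 0 0.02;0 0 0.002 0 0 0 0.02"

```text
clock: 24.62
position: [0.4563, -0.1637, 0.0374]
tool_rot: [3.139, -0.003, -3.028]
force: [-9.5, 25.8, 1.7]
grip_width: 0.0275
finger_force: 41.7
```

send_rows --plan "0 0 0.001 0 0 0 0.02;0 0 0.002 0 0 0 0.02;0 0 0.002 0 0 0 0.02"

```text
clock: 24.87
position: [0.4566, -0.1637, 0.0365]
tool_rot: [3.138, -0.002, -3.029]
force: [-13.6, 29.4, 29.0]
grip_width: 0.0274
finger_force: 45.1
```

Run:
```python
from h import *
from workcell import imaging; import cv2
for n in("side",):
    g=imaging.grab_frame(n)["color"][:,:,::-1]
    for im in(cv2.imread(f"pics/{n}0.png"),g):
        c=im.astype(int); m=(c[:,:,0]>c[:,:,2]+60)
        m[:,:320]=False   # part clear of the gripper
        ys,xs=np.nonzero(m); print(len(xs),xs.mean(),ys.mean(), [int(np.nonzero(m[:,x])[0].min()) for x in(325,335,345,355)],[int(np.nonzero(m[:,x])[0].max()) for x in(325,335,345,355)])
```

```text
1277 341.9780736100235 271.6413469068128 [256, 255, 253, 252] [292, 290, 289, 287]
1313 341.8766184310739 272.0761614623001 [256, 255, 253, 252] [292, 290, 289, 287]
```

Contact at last (29 N), and the lid edges match the initial shut picture to the pixel. Release, back off and confirm.

send_rows --plan "0 0 -0.001 0 0 0 0.02;0 0 -0.001 0 0 0 0.05;0 0 -0.001 0 0 0 0.06;0 0 -0.001 0 0 0 0.06;0 0 -0.03 0 0 0 0.06;0 0 -0.07 0 0 0 0.06;0 0 -0.11 0 0 0 0.06;0 0 -0.15 0 0 0 0.06;0 0 -0.15 0 0 0 0.06;0 0 -0.15 0 0 0 0.06"

```text
clock: 25.75
position: [0.4593, -0.1675, 0.1879]
tool_rot: [-3.138, 0.006, -3.031]
force: [-0.2, -0.1, -0.9]
grip_width: 0.0601
finger_force: 0.0
```

Run:
```python
from h import *
from workcell import imaging,observe; import cv2
s=observe(); print(s["clock"],s["position"],s["force"])
for n,b in dict(scene=(415,220,50),side=(345,260,50)).items():
    g=imaging.grab_frame(n)["color"][:,:,::-1]; x,y,k=b
    for im in(cv2.imread(f"pics/{n}0.png"),g):
        c=im.astype(int); m=(c[:,:,0]>c[:,:,2]+60); m[:,:320]=0; ys,xs=np.nonzero(m)
        r=(c[:,:,2]>100)&(c[:,:,1]<70)&(c[:,:,0]<70); q=np.nonzero(r[y:y+k,x:x+k]); print(n,len(xs),xs.mean(),ys.mean(),len(q[0]),q[1].mean(),q[0].mean())
    box=(slice(143,243),slice(205,338)) if n=="scene" else (slice(160,260),slice(240,373))
    d=np.abs(g[box].astype(int)-cv2.imread(f"pics/{n}0.png")[box]).max(2)>60; q=np.nonzero(d); print("changed",len(q[0]),q[1].mean()+box[1].start,q[0].mean()+box[0].start)
```

```text
25.75 [ 0.4592623  -0.16750322  0.18789025] [-0.20398205 -0.14665185 -0.8626893 ]
scene 1445 388.7854671280277 240.26435986159169 192 23.505208333333332 23.322916666666668
scene 1357 389.1407516580693 241.85040530582165 212 23.547169811320753 23.90566037735849
changed 537 270.12476722532585 180.09310986964618
side 1277 341.9780736100235 271.6413469068128 307 23.876221498371336 25.34201954397394
side 1306 341.8667687595712 272.00995405819293 322 23.70807453416149 25.400621118012424
changed 1639 294.59060402684565 187.928004881025
```

```bash
python3 -c "
from workcell import bot
print(bot.job_done())"
```

```text
the job is handed in; nothing more can be done
None
```

The job is handed in at about 26 s, with no verdict returned yet: the ring lies flat in the empty bay, the lever was put fully home first, and the lid was then lowered shut under control. Pictures taken after placing the ring showed the other three pieces unmoved.

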